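Fit the matching forming tool in the tool rest

ROBOT

A 6-joint arm with a two-finger parallel gripper is mounted at the origin on the work surface. World frame = base frame: x ahead of the robot, y to its left, z up, the work surface at z = 0. Lengths are in m, angles in rad, forces in N, time in s.
With the tool pointing down it reaches from about 0.325 to 0.875 m from the base axis. Payload 4.4 kg.
Tool frame: the origin (TCP) lies at the very end of the fingers, on their centre line; the grasp point (between the pads) lies 19 mm behind it; z points along the fingers, y is the line along which they close (so a half turn about z gives the same grasp; the last joint's range is limited). The gripper opens to 85 mm and grips with 20 to 120 N. Pads are 22 mm wide; open, the fingers measure 114 mm over their backs; the gripper's body (76 mm by 85 mm) begins 54 mm behind the grasp point. The pads swing forward as they close: fully open they stand 13 mm farther back than shut.
Start: joints at [0.995, 0.207, 1.542, -0, 1.393, -0.15], TCP at [0.238, 0.524, 0.231] pointing down, gripper open.
Joint ranges: [-2.73, 2.73], [-0.86, 2.22], [0.23, 2.46], [-1.11, 4.25], [0.08, 2.63], [-2.82, 2.82]. Speed limits (rad/s): [2.79, 2.79, 3.14, 3.14, 3.14, 3.14].

INTERFACE

Orientations are given as [roll, pitch, yaw] about the fixed x, y, z axes, in that order (R = Rz(yaw) Ry(pitch) Rx(roll)).
In Python, from station import monitor, vision, job gives the robot as it stands.
- The arm moves only by the tool move_arm, never from a script. Its argument "series" is a list of rows, each a list of 5 numbers: the gripper's target within -1 to 1 (shut at 1, half-way at 0, fully open at -1), then the shift along the tool's x, y, z in units of 800 mm (1.0 is 800 mm), then the turn about the tool's z in units of 8 degrees (1.0 is 8 degrees). In form: [[fingers, tx, ty, tz, turn], ...]. A call has 1 to 12 rows; each row shifts and turns the commanded pose from where the row before left it, along the tool's axes as they then stand; what a row does not reach is not made up. A row lasts 1/8 s, in which the tool goes at most 62.5 mm and 10.7 degrees, less where a joint would pass 70% of its speed; a pose out of reach is approached as far as the arm can. A call with a number of a shift or a turn outside -1 to 1 is refused whole. A call with a gripper value outside its range is refused whole. The fingers move at their own pace and stop on an object; the grip force is fixed at half the most. Time passes only in rows, so rows that do not move let the fingers close. It gives the time, the measured TCP pose, the force, the opening and the grip force at its end, in the units of the state.
- monitor.get_state(): the state, without advancing time (a new reading comes with each control period).
- vision.capture(name): name is "scene" or "top" or "wrist"; returns a dict with "img" (480x640x3 uint8, red, green, blue), "fx", "fy", "cx", "cy" (pixels), "D" ([k1, k2, p1, p2, k3] as OpenCV has them; the pictures are not rectified), "R" (3x3) and "t" (3): a world point X has camera coordinates R X + t. Camera axes: x right, y down, z forward; pixel columns grow to the right and rows downward; lengths in m; the calibration is good to about 2 mm. A picture is of the moment at which its call begins. There is no depth.
- job.hand_in(): hands the job in; it is judged then, once.
The state is a dict: "clock": time; "joints": joint angles; "joint_velocities": joint speeds; "joint_efforts": joint torques, N m; "ee_pos": TCP position; "eef_rot": TCP orientation; "wrist_force": force on the tool from outside, world axes, zero at the start; "torque": the same for the moment, N m; "width": opening from 0.0 (shut) to 1.0 (fully open); "grip_force": force on a finger pad.
Only numpy, scipy, OpenCV 4.12 (cv2) and the standard library are available. Lean on these libraries where they do the work, as an engineer would, in place of code of your own. Each camera call takes 0.05 s, during which the arm holds its last target. There are 200 camera calls.

TASK

On the lampworker's bench one sample lies on the pale brick slab beyond the bin: take the graphite forming tool of the same shape out of its bay and lay it flat in the tool rest, stem down in the channel with its tail end close up to the back stop and its head sticking out at the open front. Then push the black-winged quarter-turn stud in, turn it clockwise until its keeper arm lies across the stem, and let it spring up into its lock. Leave the other two tools in their bays and do not disturb the other things on the bench.

Things in the scene. Friction and masses are not known exactly. Their poses are not given: they have to be found in the camera images.
- disc_mid (a point): middle, half-way up, of a loose dark graphite tool (head: round disc 56 mm across). Flat, 150 mm long, 16 mm thick, 0.14 kg, straight stem 28 mm wide from the tail end (75 mm behind this point) to the head; can be gripped across the stem here. x towards the head, y across, z up. Starts flat in one of the bin's three bays
- disc_head (a point): on the centre line of the same tool's head, 47 mm ahead of its middle along x, half-way up
- tee_mid (a point): middle, half-way up, of a loose dark graphite tool (head: crossbar like a T, 56 mm wide, 22 mm long). Flat, 150 mm long, 16 mm thick, 0.14 kg, straight stem 28 mm wide from the tail end (75 mm behind this point) to the head; can be gripped across the stem here. x towards the head, y across, z up. Starts flat in one of the bin's three bays
- tee_head (a point): on the centre line of the same tool's head, 47 mm ahead of its middle along x, half-way up
- fork_mid (a point): middle, half-way up, of a loose dark graphite tool (head: two square prongs 40 x 16 mm, 24 mm apart, on a crosspiece 56 mm wide, 18 mm long). Flat, 150 mm long, 16 mm thick, 0.14 kg, straight stem 28 mm wide from the tail end (75 mm behind this point) to the head; can be gripped across the stem here. x towards the head, y across, z up. Starts flat in one of the bin's three bays
- fork_head (a point): on the centre line of the same tool's head, 47 mm ahead of its middle along x, half-way up
- sample_disc: fixed sample of the disc tool's outline and thickness (head: round disc 56 mm across); origin at mid-length on its underside, x towards its head. Lies either on the pale brick slab (then it is the one to match) or put away on the brown wooden board to the right of the bin (seen from the robot) (then it does not matter)
- sample_tee: fixed sample of the tee tool's outline and thickness (head: crossbar like a T, 56 mm wide, 22 mm long); origin at mid-length on its underside, x towards its head. Lies either on the pale brick slab (then it is the one to match) or put away on the brown wooden board to the right of the bin (seen from the robot) (then it does not matter)
- sample_fork: fixed sample of the fork tool's outline and thickness (head: two square prongs 40 x 16 mm, 24 mm apart, on a crosspiece 56 mm wide, 18 mm long); origin at mid-length on its underside, x towards its head. Lies either on the pale brick slab (then it is the one to match) or put away on the brown wooden board to the right of the bin (seen from the robot) (then it does not matter)
- slab_top (a point): centre of the top of the fixed pale brick slab (110 x 200 x 25 mm) beyond the bin; the one sample to match lies within 15 mm of it
- bin: fixed plywood bin, 195 mm (x) by 392 mm (y), walls 5 mm thick and 22 mm high, floor 5 mm thick; two partitions along x make three bays side by side, each 124 mm wide (y) and 185 mm long, with one tool in each; origin at the centre of its underside, on the table
- rest_seat (a point): point on the flat bed of the fixed tool rest (aluminium plate 140 x 140 mm, bed 12 mm above the table) over which the tool's middle belongs. x along the channel to the open front, z up. Channel for the stem: two steel fences 40 mm apart, 13 mm high, from 28 to 70 mm behind this point; the back stop's face, 13 mm high, is 80 mm behind. Beside and ahead of this point the bed is open
- rest_front (a point): point on the rest's bed 47 mm ahead of the seat point along the channel's line, at the front edge of the plate: the tool's head belongs above it and sticks out past it
- stud_grip (a point): stud axis, middle of its black wing: an upright blade 60 mm long, 12 mm thick, 26 mm tall, 56 mm above the bed when out; 50 mm behind and 70 mm right (-y) of the seat point. Blade and the 93 mm steel keeper arm under it (28 mm above the bed) lie along this frame's x (within 0.06 rad), which turns with the stud: first pointing fore-and-aft, arm to the rear; at the end across the channel. z up
- stud_turn (a joint): turn of the stud, rad, clockwise seen from above: 0 to 0.1 at the start (free play to about 0.15), end stop at 1.45. Turns only while pushed in about 6.5 mm or more; beyond 1.2 it is in the locking position. Friction 0.02 N m
- stud_push (a joint): how far the stud is pushed down, m: 0 out, end stop 0.0095. Spring: 3 N when out, 8.7 N at the end stop. Let go in the locking position it springs up only to about 0.003 and is locked; let go before that, it is not locked (stays at about 0.0065, or comes right out)
- block: bystander: steel block 55 x 30 x 75 mm; origin at the middle of its underside or of its length; leave it alone
- blue_vase: bystander: blue glass vase, 165 mm tall, 72 mm across; origin at the middle of its underside or of its length; leave it alone
- red_gourd: bystander: dark red glass gourd, 122 mm tall, 74 mm across; origin at the middle of its underside or of its length; leave it alone
- pick: bystander: brass pick with a dark wooden handle, lying flat; origin at the middle of its underside or of its length; leave it alone
- brush: bystander: small brush lying flat; origin at the middle of its underside or of its length; leave it alone
- jar: bystander: jar 90 mm tall, 64 mm across; origin at the middle of its underside or of its length; leave it alone
Mind the look-alikes: they are no part of the job. Leave any green look-alike of the part that bears fork_mid alone.

How it is judged:
By the outcome, as a careful person would: the job done as asked, in the order asked, and still so for the second after the job is handed in, with the robot touching nothing.
It also fails if it takes over 54 s, if anything falls off the work surface, if the arm or the gripper's body presses on something with over 40 N, if the wrist force passes 120 N, or if a joint passes its speed limit or range.

## Working session

There is one attempt and no reset: what is moved stays moved. The work goes in short steps, Python scripts to look and compute and a tool call to move; the robot and the scene stay as the last step left them, time stands still between calls to the robot, and variables do not carry over. Pictures are saved under pics/ and viewed, at most 10 in all, crops included, and the job is handed in when it is done.

Besides the shell and the picture viewer there is one more tool, called after "Call:" as name([rows], argument=value, ...), one row to a line, values as JSON. move_arm: Moves the arm, as the interface text tells. Shifts and turns lie within -1 to 1; 1 stands for 800 mm of shift or 8 degrees of turn. Its arguments: {"type":"object","properties":{"series":{"type":"array","items":{"type":"array","items":{"type":"number","minimum":-1,"maximum":1}}}},"required":["series"]}

```bash
mkdir -p pics; ls
cat > h.py <<'E'
import numpy as np, cv2
from station import monitor, vision, job
def ray(c,uv):
    K=np.array([[c['fx'],0,c['cx']],[0,c['fy'],c['cy']],[0,0,1]],float)
    p=cv2.undistortPoints(np.array(uv,float).reshape(-1,1,2),K,np.array(c['D'],float)).reshape(-1,2)
    R=np.array(c['R']);t=np.array(c['t'])
    d=np.c_[p,np.ones(len(p))]@R
    return -R.T@t,d
def plane(c,uv,z):
    o,d=ray(c,uv); return o+d*((z-o[2])/d[:,2])[:,None]
def proj(c,X):
    K=np.array([[c['fx'],0,c['cx']],[0,c['fy'],c['cy']],[0,0,1]],float)
    return cv2.projectPoints(np.array(X,float).reshape(-1,1,3),cv2.Rodrigues(np.array(c['R'],float))[0],np.array(c['t'],float),K,np.array(c['D'],float))[0].reshape(-1,2)
def save(c,n): cv2.imwrite('pics/'+n,c['img'][...,::-1])
E
python3 - <<'E'
from h import *
import pickle
for n in('top','scene'):
    c=vision.capture(n);save(c,n+'0.png');pickle.dump(c,open(n+'.pkl','wb'))
    print(n,-np.array(c['R']).T@c['t'],c['fx'])
print(monitor.get_state())
E
```

```text
pics
top [ 0.39320346 -0.09197028  1.21409283] 487.0744793895478
scene [ 1.09240502 -0.44845862  1.20553703] 540.3608352593806
{'clock': 0.1, 'joints': array([ 9.94504486e-01,  2.07382168e-01,  1.54284524e+00,  3.71735747e-07,
        1.39351752e+00, -1.50447571e-01]), 'joint_velocities': array([-2.56352453e-05, -1.90384178e-03, -2.79570316e-03, -1.13992676e-04,
        2.20430554e-03,  1.19338009e-04]), 'joint_efforts': array([-6.42799587e-04, -3.84093583e+01, -2.92549878e+01, -2.15395485e-04,
        4.86493213e-03, -2.87060368e-05]), 'ee_pos': array([0.23712083, 0.52305687, 0.23019879]), 'eef_rot': array([-3.13946475e+00, -3.22945377e-04,  2.71574797e+00]), 'wrist_force': array([0.10238437, 0.63687278, 0.85085754]), 'torque': array([-0.02409286, -0.03530225, -0.04203201]), 'grip_force': 0.0, 'width': 0.9968543646359626}
```

View pics/top0.png

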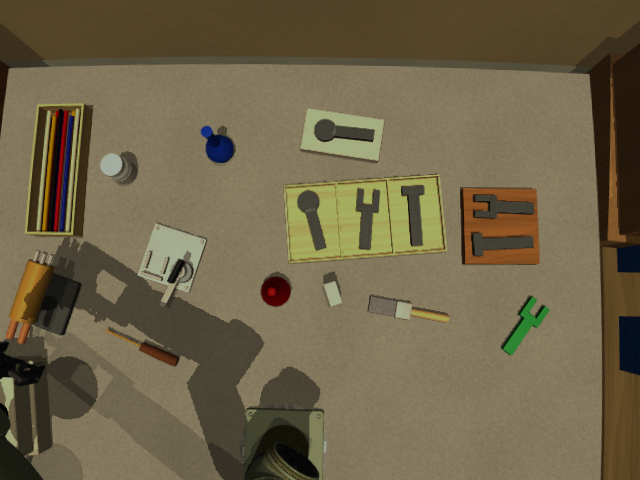

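View pics/scene0.png

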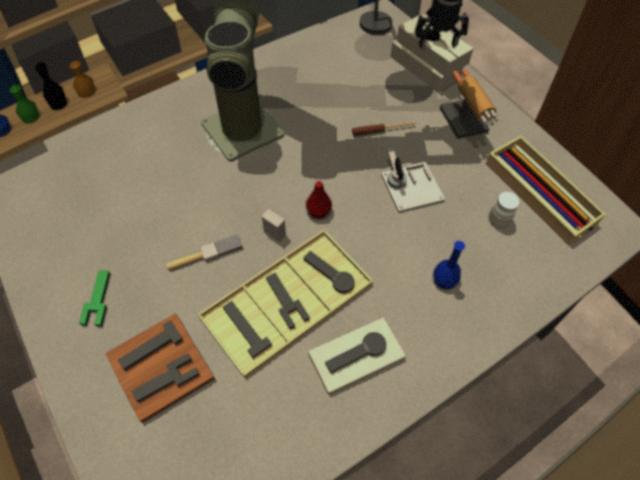

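The sample on the slab (top px 345,132) is the disc. Things that could be taken for the disc tool:
- the disc tool in the left bay (311,220)
- the disc sample on the slab (345,132), which is fixed
- the fork (368,218)
- the tee (414,215)
- the board samples (503,206 and 503,244)
- the green fork (525,325)

I choose the one at (311,220). The rest is at (173,258), with the stud's black wing at about (178,270).

```bash
cat > m.py <<'E'
from h import *
import pickle
c=pickle.load(open('top.pkl','rb'));im=c['img']
hsv=cv2.cvtColor(im,cv2.COLOR_RGB2HSV)
a=cv2.resize(im[180:270,280:380],None,fx=4,fy=4,interpolation=cv2.INTER_CUBIC)
b=cv2.resize(im[215:315,130:220],None,fx=4,fy=4,interpolation=cv2.INTER_CUBIC)
o=np.zeros((400,760,3),np.uint8);o[:360,:400]=a;o[:400,400:760]=b
cv2.imwrite('pics/crop.png',o[...,::-1])
# disc tool
roi=np.zeros(im.shape[:2],np.uint8);roi[185:256,292:336]=1
m=((hsv[...,2]<100)&(roi>0)).astype(np.uint8)
n,l,s,ce=cv2.connectedComponentsWithStats(m);k=1+np.argmax(s[1:,4]);print(s[k],ce[k])
ys,xs=np.where(l==k);P=plane(c,np.c_[xs,ys],0.021)[:,:2]
mu=P.mean(0);w,v=np.linalg.eigh(np.cov((P-mu).T));ax=v[:,1]*np.sign(v[0,1])
q=(P-mu)@ax;r=(P-mu)@np.array([-ax[1],ax[0]])
print('len',np.ptp(q));
tail=q.min()
# stem line fit: region within 20-80mm of tail
A=[]
for lo in np.arange(.015,.085,.01):
    s_=(q-tail>lo)&(q-tail<lo+.01);A.append((lo+.005,r[s_].mean(),np.ptp(r[s_])))
print(np.round(A,4)); 
mid=mu+ax*((q.min()+q.max())/2)
print('axis',ax,np.degrees(np.arctan2(ax[1],ax[0])),'mid',mid,'tail',mu+ax*q.min(),'head',mu+ax*q.max())
# plate
roi=np.zeros(im.shape[:2],np.uint8);roi[215:310,130:215]=1
E
python3 m.py
```

```text
[298 191  28  59 803] [311.9875467  216.39227895]
len 0.14964572466015125
[[ 0.02    0.      0.0268]
 [ 0.03    0.0003  0.0262]
 [ 0.04   -0.0003  0.0262]
 [ 0.05   -0.0002  0.0262]
 [ 0.06    0.0001  0.0269]
 [ 0.07   -0.0004  0.0269]
 [ 0.08    0.0001  0.0258]
 [ 0.09    0.0002  0.0265]]
axis [0.96014983 0.27948579] 16.22951732483495 mid [ 0.56223001 -0.05866273] tail [ 0.49038885 -0.07957465] head [ 0.63407117 -0.0377508 ]
```

View pics/crop.png

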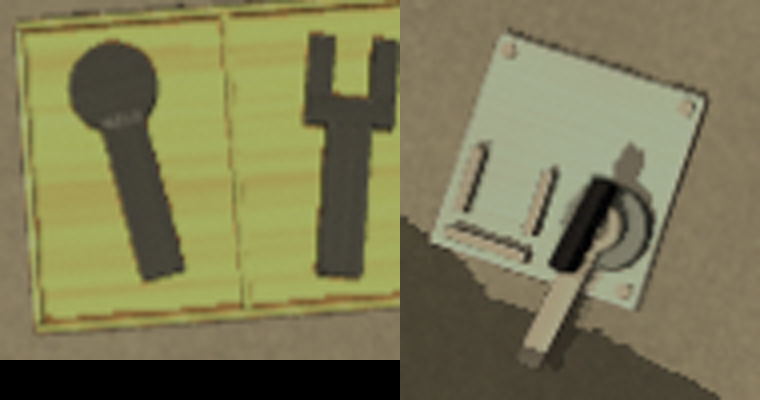

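```bash
cat > m2.py <<'E'
from h import *
import pickle
c=pickle.load(open('top.pkl','rb'))
f=lambda p:np.c_[130+(np.array(p)[:,0]-400)/4,215+np.array(p)[:,1]/4]-0.375
C=plane(c,f([(500,32),(708,95),(640,310),(432,242)]),0.012)[:,:2]
print(C,[np.linalg.norm(C[i]-C[i-1]) for i in range(4)])
F=plane(c,f([(487,143),(465,211),(551,168),(530,235),(448,226),(531,255)]),0.025)[:,:2]
print('fences',F,np.linalg.norm(F[0]-F[1]),np.linalg.norm(F[0]-F[2]))
e=[C[0]-C[3],C[1]-C[2]];ang=[np.degrees(np.arctan2(v[1],v[0])) for v in e]
e2=[C[0]-C[1],C[3]-C[2]];ang+=[np.degrees(np.arctan2(v[1],v[0]))-90 for v in e2]
v=F[4]-F[5];ang+=[np.degrees(np.arctan2(v[1],v[0]))-90]
for a,b in((0,1),(2,3)):
    v=F[a]-F[b];ang+=[np.degrees(np.arctan2(v[1],v[0]))]
print('yaw',ang)
y=np.radians(np.mean(ang[:4]));x=np.array([np.cos(y),np.sin(y)]);yy=np.array([-x[1],x[0]])
print('plate local rel centre:');cen=C.mean(0);print(cen)
for p in F: print(np.round([(p-cen)@x,(p-cen)@yy],4))
# wing
W=plane(c,f([(597,178),(618,185),(575,270),(553,262)]),0.012+.056+.013)[:,:2]
print('wing',W,W.mean(0),np.round([(W.mean(0)-cen)@x,(W.mean(0)-cen)@yy],4))
v=W[0]+W[1]-W[2]-W[3];print(np.linalg.norm(v)/2,np.degrees(np.arctan2(v[1],v[0])))
E
python3 m2.py
```

```text
[[0.54871602 0.34135009]
 [0.51118711 0.20614048]
 [0.37650757 0.2434024 ]
 [0.41540434 0.37811883]] [np.float64(0.1382893464376368), np.float64(0.14032126111609744), np.float64(0.1397391425108223), np.float64(0.14021938007852283)]
fences [[0.47738441 0.34113576]
 [0.43485629 0.35294589]
 [0.46269931 0.29963126]
 [0.42099782 0.31089576]
 [0.42531351 0.36331953]
 [0.40869502 0.30967291]] 0.04413751646136441 0.044025855286935346
yaw [np.float64(-15.419406469137684), np.float64(-15.465220148534124), np.float64(-15.512577072727495), np.float64(-16.105051649011287), np.float64(-17.21178278804676), np.float64(-15.520055823417735), np.float64(-15.116104630417098)]
plate local rel centre:
[0.46295376 0.29225295]
[0.0007 0.051 ]
[-0.0434  0.0509]
[-0.0022  0.007 ]
[-0.0454  0.0067]
[-0.0554  0.0583]
[-0.0569  0.0022]
wing [[0.4541149  0.2532223 ]
 [0.45026311 0.24044298]
 [0.39982963 0.26392583]
 [0.40418727 0.27733429]] [0.42709873 0.25873135] [-0.0255 -0.0419]
0.0555374214832884 -25.371984330383903
```

Call:
move_arm([
  [-0.3,-0.0558,-0.0412,0,0],
  [-0.3,-0.0558,-0.0412,0,0],
  [-0.3,-0.0558,-0.0412,0,0],
  [-0.3,-0.0558,-0.0412,0,0],
  [-0.3,-0.0558,-0.0412,0,0],
  [-0.3,-0.0558,-0.0412,0,0],
  [-0.3,-0.0558,-0.0412,0,0],
  [-0.3,-0.0558,-0.0412,0,0],
  [-0.3,-0.0558,-0.0412,0,0],
  [-0.3,-0.0558,-0.0412,0,0],
  [-0.3,-0.0558,-0.0412,0,0],
  [-0.3,-0.0558,-0.0412,0,0],
])

```text
clock: 1.6
ee_pos: [0.5623, -0.0594, 0.2307]
eef_rot: [3.141, -0.001, 2.715]
wrist_force: [1.0, 0.5, 0.5]
width: 0.651
grip_force: 0.0
```

Call:
move_arm([
  [-0.3,0,0,0,-0.85],
  [-0.3,0,0,0,-0.85],
  [-0.3,0,0,0,-0.85],
  [-0.3,0,0,0,-0.85],
  [-0.3,0,0,0,-0.85],
  [-0.3,0,0,0,-0.83],
  [-0.3,0,0,0,0],
  [-0.3,0,0,0,0],
])

```text
clock: 2.6
ee_pos: [0.5618, -0.0578, 0.2309]
eef_rot: [3.141, -0.001, -2.86]
wrist_force: [0.3, -0.2, -0.3]
width: 0.649
grip_force: 0.0
```

```bash
cat >> h.py <<'E'
def go(X,yaw=None):
    """print shift (tool axes, 800 mm units) and turn (8 deg units) to TCP target X, yaw deg"""
    s=monitor.get_state();y=s['eef_rot'][2];d=np.array(X)-s['ee_pos']
    x=np.array([np.cos(y),np.sin(y)]);t=np.array([np.sin(y),-np.cos(y)])
    print('t%.2f pos'%s['clock'],np.round(s['ee_pos'],4),'rot',np.round(np.degrees(s['eef_rot']),2),'w',round(s['width'],3),'F',np.round(s['wrist_force'],1),
      'shift',np.round(np.r_[d[:2]@x,d[:2]@t,-d[2]]/.8,4),'turn',None if yaw is None else round(((np.degrees(y)-yaw+180)%360-180)/8,3))
E
python3 - <<'E'
from h import *
go([.5622,-.0587,.12],196.2)
c=vision.capture('wrist');save(c,'w1.png');import pickle;pickle.dump(c,open('w1.pkl','wb'))
print(proj(c,[[.5622,-.0587,.021]]))
E
```

```text
t2.60 pos [ 0.5618 -0.0578  0.2309] rot [ 1.7998e+02 -3.0000e-02 -1.6385e+02] w 0.649 F [ 0.3 -0.2 -0.3] shift [-0.0002 -0.0013  0.1387] turn -0.006
[[315.78760731 200.14335858]]
```

View pics/w1.png

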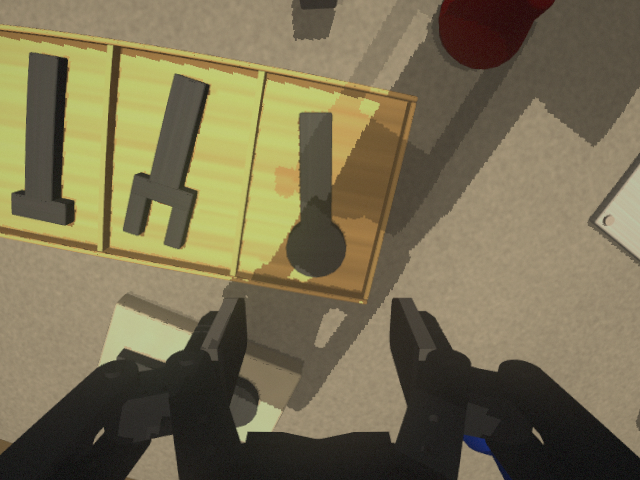

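Call:
move_arm([
  [-0.3,0,-0.0013,0.05,0],
  [-0.3,0,0,0.05,0],
  [-0.3,0,0,0.05,0],
  [-0.3,0,0,0.05,0],
  [-0.3,0,0,0.04,0],
  [-0.3,0,0,0.025,0],
  [-0.3,0,0,0.012,0],
  [-0.3,0,0,0,0],
  [-0.3,0,0,0,0],
])

```text
clock: 3.78
ee_pos: [0.5634, -0.0591, 0.0108]
eef_rot: [-3.14, 0.002, -2.858]
wrist_force: [-0.2, 0.5, -0.1]
width: 0.652
grip_force: 0.0
```

Call:
move_arm([
  [1,0,0,0,0],
  [1,0,0,0,0],
  [1,0,0,0,0],
  [1,0,0,0,0],
  [1,0,0,0,0],
  [1,0,0,0,0],
])

```text
clock: 4.53
ee_pos: [0.5633, -0.0591, 0.011]
eef_rot: [-3.14, 0.002, -2.858]
wrist_force: [-1.4, -0.1, 5.7]
width: 0.305
grip_force: 61.3
```

Call:
move_arm([
  [1,0,0,-0.015,0],
  [1,0,0,-0.035,0],
  [1,0,0,-0.05,0],
  [1,0,0,-0.05,0],
  [1,0,0,-0.05,0],
  [1,0,0,0,0.8],
  [1,0,0,0,0.8],
  [1,0,0,0,0.8],
  [1,0,0,0,0.8],
  [1,0,0,0,0.78],
  [1,0,0,0,0],
  [1,0,0,0,0],
])

```text
clock: 6.02
ee_pos: [0.562, -0.0587, 0.1696]
eef_rot: [-3.142, -0.0, 2.871]
wrist_force: [0.4, -0.2, -0.9]
width: 0.307
grip_force: 60.5
```

Run:
```python
from h import *
go([.4929,.3140,.1],164.4)
```

```text
t6.03 pos [ 0.562  -0.0587  0.1696] rot [-1.8000e+02 -2.0000e-02  1.6449e+02] w 0.307 F [ 0.4 -0.2 -0.9] shift [0.2078 0.4258 0.087 ] turn 0.012
```

Call:
move_arm([
  [1,0.026,0.0532,0,0],
  [1,0.026,0.0532,0,0],
  [1,0.026,0.0532,0,0],
  [1,0.026,0.0532,0,0],
  [1,0.026,0.0532,0,0],
  [1,0.026,0.0532,0,0],
  [1,0.026,0.0532,0,0],
  [1,0.026,0.0532,0,0],
  [1,0,0,0.04,0],
  [1,0,0,0.04,0],
  [1,0,0,0,0],
  [1,0,0,0,0],
])

```text
clock: 7.52
ee_pos: [0.4944, 0.3141, 0.1068]
eef_rot: [3.141, 0.001, 2.87]
wrist_force: [-0.3, 0.6, -1.2]
width: 0.307
grip_force: 60.4
```

Run:
```python
from h import *
import pickle
go([.4929,.3140,.018],164.4)
for n in('top','wrist'):
    c=vision.capture(n);pickle.dump(c,open(n+'2.pkl','wb'))
    if n=='wrist': save(c,'w2.png')
    y=np.radians(-15.6);x=np.array([np.cos(y),np.sin(y)]);yy=np.array([-x[1],x[0]]);S=np.array([.4929,.3140])
    print(n,proj(c,[np.r_[S+x*a+yy*b,z] for a,b,z in((47,35,12),(47,-105,12),(-28,20,25),(-28,-20,25),(-70,20,25),(-70,-20,25)) for a,b,z in[(a/1e3,b/1e3,z/1e3)]]).round(1).tolist())
```

```text
t7.53 pos [0.4944 0.3141 0.1068] rot [1.7994e+02 7.0000e-02 1.6441e+02] w 0.307 F [-0.3  0.6 -1.2] shift [ 0.0017 -0.0006  0.1109] turn 0.002
top [[157.0, 223.1], [208.9, 238.9], [151.4, 252.8], [166.3, 257.5], [146.1, 269.0], [161.1, 273.7]]
wrist [[368.6, 305.0], [156.6, 304.1], [350.2, 196.2], [279.5, 196.1], [351.9, 119.7], [277.6, 119.6]]
```

View pics/w2.png

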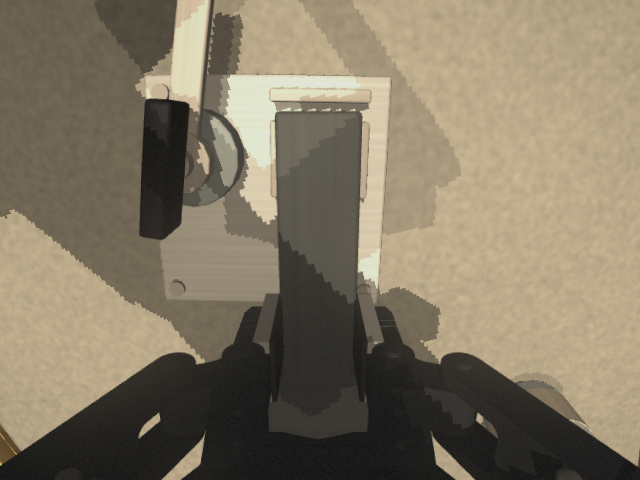

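The wrist view shows the tool held straight. The fences (outer edges at cols 271 and 369) and the stop (270–371, row ~95) centre on about col 320, and the stem tail is at cols 276–361, row 112. The wing is at (163,168). Next I'll cast these onto their planes.

Run:
```python
from h import *
import pickle
c=pickle.load(open('wrist2.pkl','rb'))
y=np.radians(164.41);TCP=np.array([.4944,.3141]);x=-np.array([np.cos(y),np.sin(y)]);yy=np.array([-x[1],x[0]])
def loc(n,px,z):
    P=plane(c,px,z)[:,:2];print(n,np.round(np.c_[(P-TCP)@x,(P-TCP)@yy]*1e3,1).tolist(),P.mean(0).round(4))
loc('plate RR RL FR FL',[(146,76),(391,77),(165,299),(379,300)],.012)
loc('fence outer/inner top',[(271,122),(271,198),(368,122),(366,200)],.025)
loc('stop top',[(270,90),(370,90),(270,102),(370,102)],.025)
loc('stem tail top',[(276,112),(361,112)],.1068+.010)
loc('stem ',[(279,250),(357,250)],.1068+.010)
loc('wing top',[(147,99),(189,101),(180,238),(139,238)],.081)
print(c['cx'],c['cy'])
```

```text
plate RR RL FR FL [[-96.3, -95.7], [-94.6, 42.0], [41.7, -99.3], [42.0, 41.1]] [0.4611 0.2944]
fence outer/inner top [[-70.2, -24.1], [-28.4, -25.3], [-70.2, 28.2], [-27.2, 28.6]] [0.4477 0.3291]
stop top [[-86.8, -24.1], [-86.8, 28.8], [-80.6, -24.3], [-80.7, 29.0]] [0.4144 0.3389]
stem tail top [[-75.9, -12.3], [-75.9, 14.7]] [0.4216 0.3357]
stem  [[-29.5, -12.5], [-29.5, 14.7]] [0.4663 0.3231]
wing top [[-81.6, -68.2], [-80.4, -50.9], [-22.4, -59.9], [-22.4, -78.7]] [0.4273 0.2659]
317.8225253702884 236.96500733870624
```

Call:
move_arm([
  [1,0.002,0.001,0.03,0],
  [1,0,0,0.03,0],
  [1,0,0,0.025,0],
  [1,0,0,0.015,0],
  [1,0,0,0.006,0],
  [1,0,0,0,0],
  [1,0,0,0,0],
])

```text
clock: 8.5
ee_pos: [0.493, 0.3154, 0.0217]
eef_rot: [3.141, 0.001, 2.869]
wrist_force: [0.0, 0.2, -2.1]
width: 0.307
grip_force: 60.5
```

Call:
move_arm([
  [1,0,0,0.002,0],
  [1,0,0,0,0],
])

```text
clock: 8.75
ee_pos: [0.4923, 0.3151, 0.0195]
eef_rot: [3.141, 0.0, 2.869]
wrist_force: [-0.1, -0.2, -1.2]
width: 0.303
grip_force: 60.5
```

Call:
move_arm([
  [1,0.001,0,0.001,0],
  [1,0.001,0,0,0],
  [1,0,0,0,0],
])

```text
clock: 9.12
ee_pos: [0.4908, 0.3154, 0.0185]
eef_rot: [-3.142, 0.0, 2.87]
wrist_force: [0.4, 0.4, -1.9]
width: 0.309
grip_force: 60.5
```

Call:
move_arm([
  [1,0,0,0.001,0],
  [1,0,0,0.0005,0],
  [1,0,0,0,0],
])

```text
clock: 9.5
ee_pos: [0.4909, 0.3156, 0.018]
eef_rot: [3.142, 0.0, 2.869]
wrist_force: [-1.6, -2.1, 5.4]
width: 0.306
grip_force: 61.3
```

Call:
move_arm([
  [-0.2,0,0,0,0],
  [-0.2,0,0,0,0],
  [-0.2,0,0,0,0],
  [-0.2,0,0,-0.01,0],
  [-0.2,0,0,-0.03,0],
  [-0.2,0,0,-0.04,0],
  [-0.2,0,0,-0.05,0],
  [-0.2,0,0,-0.04,0],
  [-0.2,0,0,0,0],
  [-0.2,0,0,0,0],
])

```text
clock: 10.75
ee_pos: [0.4901, 0.3152, 0.1527]
eef_rot: [-3.141, -0.001, 2.869]
wrist_force: [-1.2, 0.4, -0.7]
width: 0.602
grip_force: 0.0
```

Run:
```python
from h import *
import pickle
go([.4265,.2605,.16],154.6)
c=vision.capture('wrist');pickle.dump(c,open('wrist3.pkl','wb'));save(c,'w3.png')
```

```text
t10.75 pos [0.4901 0.3152 0.1527] rot [-1.7996e+02 -5.0000e-02  1.6440e+02] w 0.602 F [-1.2  0.4 -0.7] shift [ 0.0582 -0.0873 -0.0092] turn 1.225
```

View pics/w3.png

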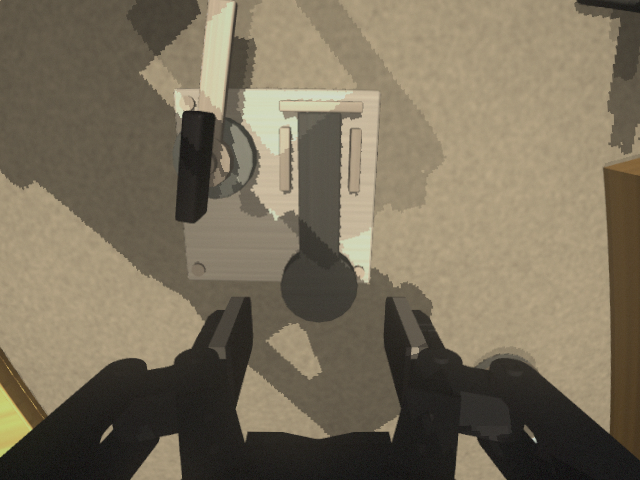

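The tool lies in the channel, tail (row 112) up to the stop (row ~110), head at (319,285) out in front. The wing spans (184,111)–(190,221). Next I'll brighten a crop of it to get its faces.

Run:
```python
from h import *
import pickle
c=pickle.load(open('wrist3.pkl','rb'));im=c['img'][95:235,160:260].astype(float)
g=np.clip((im/255)**.4*255,0,255).astype(np.uint8)
cv2.imwrite('pics/wing.png',cv2.resize(g,None,fx=4,fy=4,interpolation=cv2.INTER_CUBIC)[...,::-1])
A=plane(c,[(209.5,1),(200,90),(237,1),(227,90)],.041)[:,:2]
for a,b in((0,1),(2,3)):
    v=A[b]-A[a];print('arm yaw',np.degrees(np.arctan2(v[1],v[0])),A[a],A[b])
```

```text
arm yaw -25.21412757095215 [0.33919191 0.29306038] [0.38496437 0.27150771]
arm yaw -24.75697179071939 [0.34389829 0.30836857] [0.38965028 0.28726987]
```

View pics/wing.png

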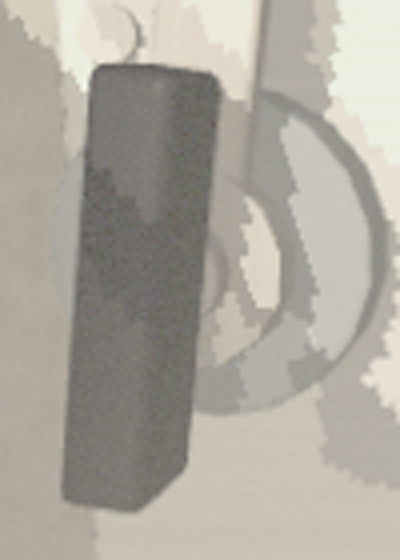

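The crop shows the wing's top face with corners (92,68), (165,68), (138,508), (63,497) and its right side beyond it. I'll cast those to z = 0.081.

Run:
```python
from h import *
import pickle
c=pickle.load(open('wrist3.pkl','rb'))
q=np.array([(92,68),(165,68),(138,508),(63,497)],float)/4+[160,95]-.375
W=plane(c,q,.081)[:,:2];print(W.round(4),W.mean(0))
v=W[2]+W[3]-W[0]-W[1];print(np.linalg.norm(v)/2,np.linalg.norm(W[0]-W[1]),np.degrees(np.arctan2(v[1],v[0])))
```

```text
[[0.3974 0.2694]
 [0.4002 0.2786]
 [0.4544 0.2548]
 [0.4501 0.2452]] [0.4255306 0.2620167]
0.058568568625610086 0.009564772763769483 -24.16695141234324
```

Call:
move_arm([
  [-0.2,0.02,-0.029,0,0.55],
  [-0.2,0.02,-0.029,0,0.56],
  [-0.2,0.02,-0.029,0,0],
  [-0.2,0,0,0,0],
  [-0.2,0,0,0,0],
])

```text
clock: 11.42
ee_pos: [0.4222, 0.2668, 0.1527]
eef_rot: [-3.141, -0.0, 2.714]
wrist_force: [-0.2, 0.3, -0.2]
width: 0.598
grip_force: 0.0
```

Run:
```python
from h import *
go([.4262,.2603,.056],155.5)
```

```text
t11.43 pos [0.4222 0.2668 0.1527] rot [-1.7998e+02 -2.0000e-02  1.5552e+02] w 0.598 F [-0.2  0.3 -0.2] shift [-0.008  -0.0053  0.1208] turn 0.002
```

Call:
move_arm([
  [-0.2,-0.008,-0.0053,0,0],
  [-0.2,0,0,0.03,0],
  [-0.2,0,0,0.04,0],
  [-0.2,0,0,0.03,0],
  [-0.2,0,0,0.02,0],
  [-0.2,0,0,0,0],
  [-0.2,0,0,0,0],
])

```text
clock: 12.3
ee_pos: [0.427, 0.2605, 0.0581]
eef_rot: [3.14, 0.001, 2.714]
wrist_force: [0.3, -0.4, -1.2]
width: 0.602
grip_force: 0.0
```

Call:
move_arm([
  [1,0,0,0,0],
  [1,0,0,0,0],
  [1,0,0,0,0],
  [1,0,0,0,0],
  [1,0,0,0,0],
  [1,0,0,0,0],
  [1,0,0,0,0],
])

```text
clock: 13.18
ee_pos: [0.4269, 0.2611, 0.0579]
eef_rot: [3.139, 0.001, 2.714]
wrist_force: [1.9, 5.1, 0.1]
width: 0.128
grip_force: 61.7
```

Call:
move_arm([
  [1,0,0.001,0,0],
  [1,0,0,0.005,0],
  [1,0,0,0.005,0],
  [1,0,0,0,0],
  [1,0,0,0,0],
])

```text
clock: 13.8
ee_pos: [0.4269, 0.2611, 0.0498]
eef_rot: [3.141, 0.001, 2.714]
wrist_force: [-0.2, 3.6, 5.7]
width: 0.131
grip_force: 62.5
```

Call:
move_arm([
  [1,0,0.001,0,0.6],
  [1,0,0,0,0.7],
  [1,0,0,0,0.7],
  [1,0,0,0,0],
])

```text
clock: 14.3
ee_pos: [0.4268, 0.2609, 0.0495]
eef_rot: [-3.141, 0.001, 2.435]
wrist_force: [-0.4, 0.4, 6.5]
width: 0.126
grip_force: 62.5
```

Call:
move_arm([
  [1,0,0,0,0.7],
  [1,0,0,0,0.7],
  [1,0,0,0,0.7],
  [1,0,0,0,0.7],
  [1,0,0,0,0],
])

```text
clock: 14.92
ee_pos: [0.4265, 0.2607, 0.0494]
eef_rot: [-3.14, 0.001, 2.044]
wrist_force: [-0.9, -0.2, 6.8]
width: 0.13
grip_force: 62.5
```

Call:
move_arm([
  [1,0,0,0,0.7],
  [1,0,0,0,0.7],
  [1,0,0,0,0.7],
  [1,0,0,0,0.7],
  [1,0,0,0,0.7],
  [1,0,0,0,0],
])

```text
clock: 15.68
ee_pos: [0.426, 0.2606, 0.0492]
eef_rot: [-3.14, 0.002, 1.555]
wrist_force: [-1.4, 0.0, 6.5]
width: 0.127
grip_force: 62.6
```

Call:
move_arm([
  [1,0,0,0,0.5],
  [1,0,0,0,0.5],
  [1,0,0,0,0],
  [1,0,0,0,0],
])

```text
clock: 16.18
ee_pos: [0.4259, 0.2606, 0.0491]
eef_rot: [-3.14, 0.002, 1.416]
wrist_force: [-2.2, 0.3, 7.1]
width: 0.128
grip_force: 62.6
```

Run:
```python
from h import *
print(monitor.get_state())
```

```text
{'clock': 16.175, 'joints': array([ 3.76390915e-01,  2.85090387e-01,  1.87033001e+00, -1.32502623e-03,
        9.88685935e-01,  5.31853060e-01]), 'joint_velocities': array([ 2.23518267e-03, -1.99403634e-03, -3.38573258e-04, -2.55434507e-03,
        1.68770429e-03, -8.58144203e-06]), 'joint_efforts': array([-3.48802451e-01, -3.17886651e+01, -2.07480007e+01, -1.70117640e-01,
       -3.64962341e-01, -1.73282332e-02]), 'ee_pos': array([0.42587808, 0.26063381, 0.04914163]), 'eef_rot': array([-3.13998621e+00,  2.22730389e-03,  1.41606585e+00]), 'wrist_force': array([-2.23819623,  0.33588151,  7.1445802 ]), 'torque': array([0.00377838, 0.18641188, 0.02377995]), 'grip_force': 62.57123057730496, 'width': 0.12789851879830827}
```

Call:
move_arm([
  [1,0,0,-0.003,0],
  [1,0,0,-0.002,0],
  [1,0,0,0,0],
])

```text
clock: 16.55
ee_pos: [0.4258, 0.2607, 0.0529]
eef_rot: [-3.14, 0.002, 1.416]
wrist_force: [-1.1, -0.4, 4.1]
width: 0.125
grip_force: 62.3
```

Call:
move_arm([
  [-0.2,0,0,0,0],
  [-0.2,0,0,0,0],
  [-0.2,0,0,0,0],
  [-0.2,0,0,-0.015,0],
  [-0.2,0,0,-0.04,0],
  [-0.2,0,0,-0.05,0],
  [-0.2,0,0,-0.05,0],
  [-0.2,0,0,-0.05,0],
  [-0.2,-0.06,0,0,0],
  [-0.2,-0.06,0,0,0],
  [-0.2,0,0,0,0],
  [-0.2,0,0,0,0],
])

```text
clock: 18.05
ee_pos: [0.4121, 0.167, 0.218]
eef_rot: [3.14, -0.001, 1.415]
wrist_force: [0.8, 0.6, 0.4]
width: 0.601
grip_force: 0.0
```

Run:
```python
from h import *
import pickle
a=vision.capture('wrist');b=vision.capture('top');pickle.dump((a,b),open('end.pkl','wb'))
o=np.zeros((480,800,3),np.uint8);o[:,:440]=a['img'][:,100:540];t=cv2.resize(b['img'][210:310,130:220],(360,400));o[:400,440:]=t
cv2.imwrite('pics/end.png',o[...,::-1]);go([.4,.2,.3])
```

```text
t18.15 pos [0.4121 0.1675 0.2176] rot [ 1.7997e+02 -3.0000e-02  8.1180e+01] w 0.599 F [0.2 0.1 0.1] shift [ 0.0378 -0.0211 -0.1029] turn None
```

View pics/end.png

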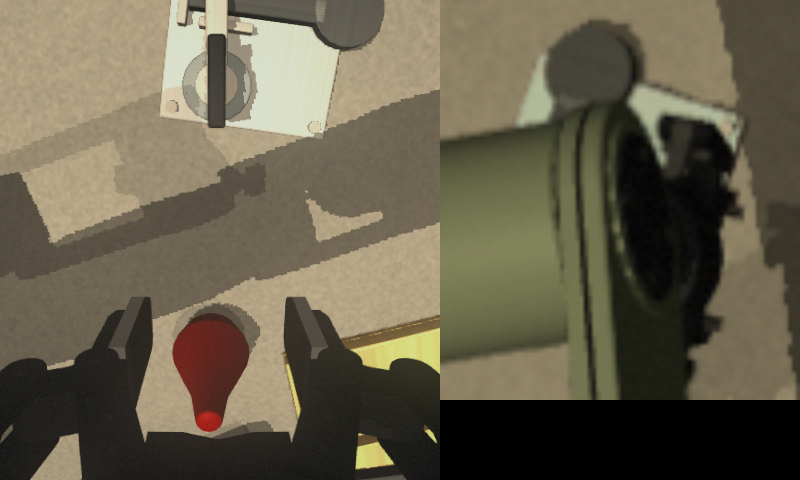

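```bash
python3 -c "
from h import *
print(job.hand_in())"
```

```text
the job is handed in; nothing more can be done
None
```

The disc tool is in the rest with its tail about 1 mm from the back stop, the keeper arm lies across its stem and the stud turned about 1.4 rad; that it locked is inferred from the spring force as it rose, not seen. The job was handed in at about 18 s.

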